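# Shut the compressed-air valve under the sliding cover

### The arm

A 6-joint arm with a two-finger parallel gripper is mounted at the origin on the work surface. World frame = base frame: x ahead of the robot, y to its left, z up, the work surface at z = 0. Lengths are in m, angles in degrees, forces in N, time in s.
With the tool pointing down it reaches from about 0.25 to 0.725 m from the base axis. Payload 9.7 kg.
Tool frame: the origin (TCP) lies between the finger pads; the fingertips stand 19 mm ahead of it and the grasp point (between the pads) is the TCP; z points along the fingers, y is the line along which they close (so a half turn about z gives the same grasp; the last joint's range is limited). The gripper opens to 85 mm and grips with 20 to 120 N. Pads are 22 mm wide; open, the fingers measure 114 mm over their backs; the gripper's body (76 mm by 85 mm) begins 54 mm behind the grasp point. The pads swing forward as they close: fully open they stand 13 mm farther back than shut.
Start: joints at [65.833, 4.979, 10.078, 95.1, 0, 90], TCP at [0.225, 0.502, 0.25] pointing down, gripper open.
Joint ranges: [-179.16, 179.16], [-48.56, 103.87], [-65.8, 70.77], [-126.05, 130.52], [-82.76, 87.17], [-180, 180]. Speed limits (degrees/s): [127.2, 127.2, 147.25, 180, 180, 180].

### API

Orientations are given as [roll, pitch, yaw] about the fixed x, y, z axes, in that order (R = Rz(yaw) Ry(pitch) Rx(roll)).
In Python, from workcell import telemetry, camera, calibration, workorder gives the robot as it stands.
- The arm moves only by the tool play_rows, never from a script. Its argument "increments" is a list of rows, each a list of 3 entries, a list of its own where there are three numbers: the shift along the tool's x, y, z in mm, then the turn, a rotation vector about the tool's x, y, z in degrees, then the closure, from 0 (fully open) to 1 (shut). In form: [[[x, y, z], [ax, ay, az], jaw], ...]. A call has 1 to 20 rows; each row is the pose to reach, as a shift and turn from the pose commanded when the call began, along the tool's axes at that moment; what a row does not reach only later rows make up. A row lasts 1/10 s, in which the tool goes at most 50 mm and 8.59 degrees, less where a joint would pass 70% of its speed; a pose out of reach is approached as far as the arm can. A call with a gripper value outside its range is refused whole. The fingers move at their own pace and stop on an object; "grip_force" is the grip in N (left out, the last holds). Time passes only in rows, so rows that repeat a pose let the fingers close. It gives the time, the measured TCP pose, the force, the opening and the grip force at its end, in the units of the state.
- telemetry.get_obs(): the state, without advancing time (a new reading comes with each control period).
- camera(name): name is "scene" or "side" or "wrist"; returns (picture, depth): 420x560x3 uint8, red, green, blue; 420x560 float32, m along the optical axis (not along the pixel's ray), 0 where there is no reading.
- calibration(name): a dict with "vertical_fov" (degrees; the focal length in pixels is half the picture's height over the tangent of half this angle, whatever the lens; pixels are square), "cx", "cy" (the principal point, pixels), "rvec" (rotation vector, rad) and "tvec" (3), from world to camera coordinates, as OpenCV has them; the wrist camera has in their place "hand_eye" (4x4, takes a point from camera to tool coordinates, whose origin is the TCP and whose axes are the flange's). Camera axes: x right, y down, z forward; pixel columns grow to the right and rows downward; lengths in m; the calibration is good to about 2 mm. A picture is of the moment at which its call begins: read the wrist's pose just before it. calibration takes no time and is no camera call.
- workorder.job_done(): hands the job in; it is judged then, once.
The state is a dict: "time": time; "q": joint angles; "qd": joint speeds; "joint_efforts": joint torques, N m; "ee_pos": TCP position; "tcp_rot": TCP orientation; "wrist_force": force on the tool from outside, world axes, zero at the start; "torque": the same for the moment, N m; "opening": finger opening in m; "grasp_force": force on a finger pad.
Only numpy, scipy, OpenCV 4.12 (cv2) and the standard library are available. Lean on these libraries where they do the work, as an engineer would, in place of code of your own. Each camera call takes 0.05 s, during which the arm holds its last target. There are 200 camera calls.

### The job

On the air shut-off box, push the sliding cover all the way open by its upright tab, without lifting it, to reveal the two valve handles. Then push the handle that ends in a round disc clockwise to its stop, so that it lies across its pipe and that valve is shut. Leave the cover open, and leave the other, straight handle and the loose things in and around the box alone; nothing needs to be gripped or lifted.

Things in the scene. Friction and masses are not known exactly. Their poses are not given: they have to be found in the camera images.
- airbox: Grey steel shut-off box fixed to the bench, 280 mm (its x) by 300 mm (its y), origin at the centre of its underside. Its -y half is an open-topped valve bay, its +y half a closed deck, top at z 70 mm. Guide walls 6 mm thick along both x sides rise to z 84 mm. A regulator stands on the back (+x) at y 85 mm, 100 mm high. Yawed by up to 0.35 rad.
- bay (a point): Centre of the valve bay's floor, 6 mm above the table, at box (0, -72) mm. Inside the bay is 268 mm (box x) by 144 mm (box y); its -y end wall is 72 mm high. Two pipes 18 mm thick, axes 24 mm above the table, run along the box's y at box x = -65 and x = 45 mm, with one valve on each; stubs stick out 25 mm at the -y end.
- cover (a joint): Travel (m) of the cover along the box's +y. 0 = shut over the valve bay, 0.145 = fully open at its stop, over the deck. About 2.5 N of friction; starts between 0 and 0.025 and hides both handles.
- cover_plate (a joint): How far (m) the cover has been lifted off its guides: 0 = resting, as it must stay. It is held down only by its weight (0.35 kg).
- cover_tab (a point): Centre of the upright tab on the cover: an aluminium ridge 100 mm long (box x), 12 mm thick (box y), 26 mm high, 91 mm above the table (ridge from z 78 to 104 mm). It crosses the middle of the cover, an aluminium plate 264 x 146 x 4 mm, top at z 78 mm. Pushing the tab to the box's +y opens it.
- marked (a joint): The valve handle to shut: steel lever 16 mm wide ending in a round disc 34 mm across. Hinge value: 0 = open, lever along its pipe, pointing to the box's +y. Grows clockwise seen from above; 1.571 = shut at its stop, across the pipe, pointing to the box's +x. About 0.12 N m of friction, stays where left; starts between 0 and 0.3.
- marked_pivot (a point): On the pivot axis of the disc-ended handle, at the lever's mid height, 53 mm above the table. The lever and disc are 14 mm high (z 46 to 60 mm). Below them: brass valve body 30 x 46 mm, top at z 38 mm. Its pivot is at box y about -108 mm and on either of the two pipes.
- marked_end (a point): Centre of the disc, 60 mm from the pivot; the straight part of the lever's sides lies 11 to 43 mm from the pivot.
- plain (a joint): The other valve handle, to leave alone: straight steel lever 16 mm wide, square end, no disc, 77 mm from pivot to end, otherwise alike. Hinge value: 0 = open, lever along its pipe, pointing to the box's +y. Grows clockwise seen from above; 1.571 = shut at its stop, across the pipe, pointing to the box's +x. About 0.12 N m of friction, stays where left; starts between 0 and 0.3.
- plain_pivot (a point): On the pivot axis of the straight handle, at the lever's mid height, 53 mm above the table; on the other pipe.
- plain_end (a point): Point on the straight lever 60 mm from its pivot, at mid height.
- plug: Bystander, to leave alone: brass plug, 18 mm across, 24 mm high, standing on the floor of the valve bay between the two pipes (its top is 30 mm above the table). Origin at its foot.
- filter_jar: Bystander, to leave alone: clear jar with black cap, 50 mm across, 85 mm high, standing on the table beside the box's -y end.
- switch_block: Bystander, to leave alone: grey block 50 x 60 x 35 mm with a red cap, 51 mm high in all, on the table beside the box's -y end.
- mug: Bystander, to leave alone: white mug, 76 mm across, 85 mm high, on the table beside the box's +y end.
- screwdriver: Bystander, to leave alone: screwdriver lying on the table beside the box's +y end, about parallel to the box's x axis.
- tee: Bystander, to leave alone: brass pipe tee, 50 mm long, 22 mm high, lying on the table beside the box's +y end.
- wrench: Bystander, to leave alone: flat wrench lying on the table along the -y end of the box.

How it is judged:
By the outcome, as a careful person would: the job done as asked, in the order asked, and still so for the second after the job is handed in, with the robot touching nothing.
It also fails if it takes over 51 s, if anything falls off the work surface, if the arm or the gripper's body presses on something with over 40 N, if the wrist force passes 120 N, or if a joint passes its speed limit or range.

## Working session

There is one attempt and no reset: what is moved stays moved. The work goes in short steps, Python scripts to look and compute and a tool call to move; the robot and the scene stay as the last step left them, time stands still between calls to the robot, and variables do not carry over. Pictures are saved under pics/ and viewed, at most 10 in all, crops included, and the job is handed in when it is done.

Besides the shell and the picture viewer there is one more tool, called by a JSON object that holds its "op" and its "data". play_rows: Moves the arm, as the interface text tells. Its arguments: {"type":"object","properties":{"increments":{"type":"array"},"grip_force":{"type":"number"}},"required":["increments"]}

```bash
mkdir -p pics; cat > h.py <<'E'
import numpy as np, cv2
from workcell import telemetry, camera, calibration, workorder
from scipy.spatial.transform import Rotation as R
def pose():
    o=telemetry.get_obs(); return np.array(o["ee_pos"]), R.from_euler('xyz',o["tcp_rot"],degrees=True).as_matrix(), o
def cam(name):
    c=calibration(name); f=210/np.tan(np.radians(c["vertical_fov"])/2)
    if "rvec" in c:
        Rc=R.from_rotvec(np.ravel(c["rvec"])).as_matrix(); t=np.ravel(c["tvec"]); return f,c["cx"],c["cy"],Rc.T,-Rc.T@t
    H=np.array(c["hand_eye"]); p,Rt,_=pose(); return f,c["cx"],c["cy"],Rt@H[:3,:3],Rt@H[:3,3]+p
def at_z(C,u,v,z):
    f,cx,cy,Rw,o=C; d=Rw@np.array([(u-cx)/f,(v-cy)/f,1]); return o+d*(z-o[2])/d[2]
def cloud(C,D):
    f,cx,cy,Rw,o=C; v,u=np.mgrid[:420,:560]; 
    return np.stack([(u-cx)/f*D,(v-cy)/f*D,D],-1)@Rw.T+o
def save(n,im): cv2.imwrite(f"pics/{n}.png",cv2.cvtColor(im,cv2.COLOR_RGB2BGR))
E
python3 - <<'E'
from h import *
p,_,o=pose(); print(o)
a,da=camera("scene"); b,db=camera("wrist")
for n,d in(("scene",da),("wrist",db)): print(n,cam(n)[4],cam(n)[3][:,2],(d>0).mean())
save("both",cv2.resize(np.vstack([a,b]),(560*5//7,600)) if 0 else np.hstack([cv2.resize(a,(400,300)),cv2.resize(b,(400,300))]))
save("scene",cv2.resize(a,(800,600)))
E
```

```text
{'time': 0.0, 'q': array([6.58331734e+01, 5.00999885e+00, 1.00375422e+01, 9.51014531e+01,
       9.70546376e-04, 8.99994876e+01]), 'qd': array([ 6.33252693e-02,  4.10607320e-02, -4.03469941e-03, -8.80673245e-05,
        4.09387476e-02, -1.46060799e-02]), 'joint_efforts': array([ 1.35663231e-03, -5.20398760e+01,  4.64792633e+01,  1.69150456e-02,
        1.37671914e-04, -1.41935061e-05]), 'ee_pos': array([0.22508048, 0.50161433, 0.24962129]), 'tcp_rot': array([-1.79926090e+02, -9.71206490e-04,  1.55833684e+02]), 'wrist_force': array([-0.05109254,  0.18752672,  0.29786108]), 'torque': array([ 0.01305992,  0.03224714, -0.04364441]), 'grasp_force': 0.0, 'opening': 0.08566518102768268}
scene [ 1.13667483 -0.325671    0.81190162] [-0.56646144  0.32803742 -0.75598471] 0.9961309523809524
wrist [0.15858052 0.53091248 0.37255542] [ 0.2610351  -0.11726426 -0.95818045] 0.9961734693877551
```

View pics/scene.png

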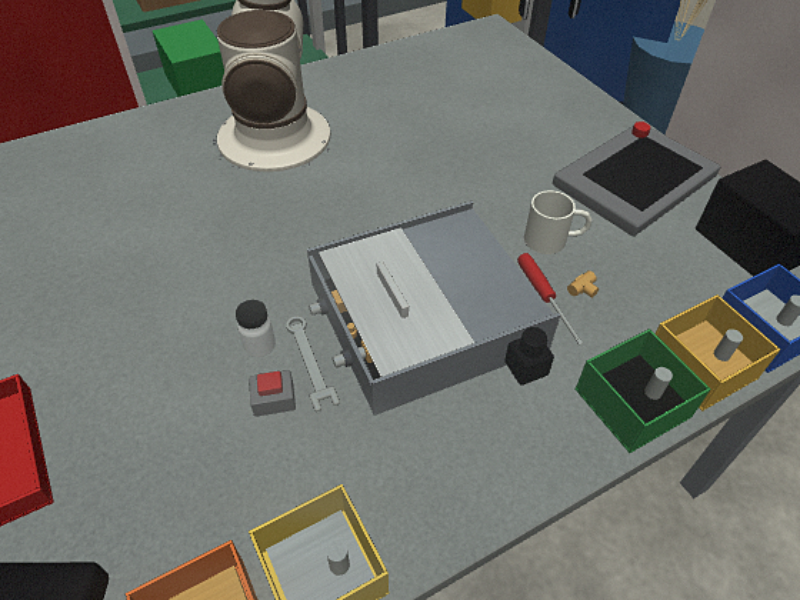

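View pics/both.png

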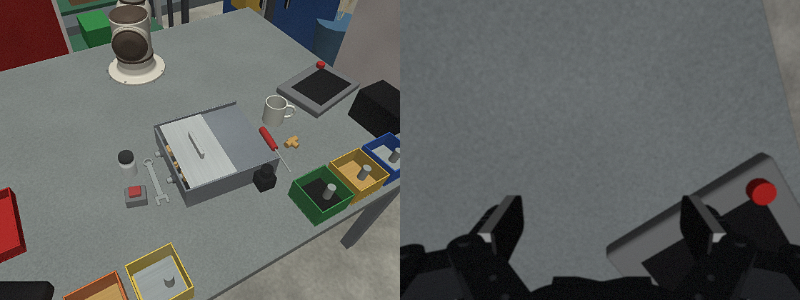

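The scene view shows the box with its cover shut. The near wall top runs from (372,388) to (557,318), the far wall top from (310,250) to (472,205), and the tab top from (379,264) to (406,312) in the 800x600 view. The jar, switch block and wrench are at the -y end, and the mug, screwdriver and tee at the +y end.

```bash
cat > fit.py <<'E'
from h import *
a,da=camera("scene"); C=cam("scene"); P=cloud(C,da)
for n,(u,v,z) in dict(nA=(373,388,.084),nB=(557,318,.084),fA=(310,250,.084),fB=(472,205,.084),t1=(379,264,.104),t2=(406,312,.104)).items():
    print(n,at_z(C,u*.7,v*.7,z).round(4),P[int(v*.7),int(u*.7)].round(4))
m=np.zeros((420,560),np.uint8); cv2.fillPoly(m,[(np.array([[300,245],[472,198],[562,320],[372,398]])*.7).astype(int)],1)
Q=P[m>0]; 
for lo,hi in((.066,.0735),(.0745,.081),(.098,.108)):
    q=Q[(Q[:,2]>lo)&(Q[:,2]<hi)]; print(lo,len(q),q[:,2].mean(), cv2.minAreaRect((q[:,:2]*1000).astype(np.float32)), q.mean(0))
E
python3 fit.py
```

```text
nA [ 0.7145 -0.1278  0.084 ] [ 0.7064 -0.1241  0.0722]
nB [0.7367 0.1648 0.084 ] [0.7343 0.1644 0.0836]
fA [ 0.4352 -0.0972  0.084 ] [ 0.4342 -0.0969  0.083 ]
fB [0.4671 0.1916 0.084 ] [0.4623 0.1939 0.081 ]
t1 [ 0.5323 -0.0229  0.104 ] [ 0.5313 -0.0231  0.1057]
t2 [ 0.635 -0.033  0.104] [ 0.6255 -0.028   0.0923]
0.066 5523 0.06999522753732607 ((584.5328369140625, 36.12384796142578), (301.8150329589844, 282.8548278808594), 84.82693481445312) [0.59626846 0.09858147 0.06999523]
0.0745 6175 0.07787852177507308 ((581.02001953125, 34.582550048828125), (297.66363525390625, 284.4342346191406), 85.21963500976562) [ 0.5862066  -0.02414062  0.07787852]
0.098 259 0.10248511149219364 ((654.3184204101562, 23.91657257080078), (263.68487548828125, 64.13064575195312), 32.233428955078125) [ 6.11095015e-01 -4.28630775e-04  1.02485111e-01]
```

```bash
cat >> h.py <<'E'
YAW=np.radians(-5.5); O=np.array([.5855,.035,0])
BX=np.array([np.cos(YAW),np.sin(YAW),0]); BY=np.array([-BX[1],BX[0],0])
def b2w(x,y,z): return O+BX*x/1e3+BY*y/1e3+np.array([0,0,z/1e3])
def w2b(p): d=np.asarray(p)-O; return np.array([d@BX,d@BY,d[2]])*1e3
def to(x,y,z,yaw=90):  # box mm, tcp; yaw relative to box
    p,Rt,o=pose(); Rg=R.from_euler('xyz',[180,0,np.degrees(YAW)+yaw],degrees=True).as_matrix()
    print("now",w2b(p).round(1),"shift",((b2w(x,y,z)-p)@Rt*1e3).round(1),"turn",np.degrees(R.from_matrix(Rt.T@Rg).as_rotvec()).round(2),"t",o["time"],"F",o["wrist_force"].round(1))
E
python3 -c "
from h import *
to(0,-100,180)"
```

```text
now [-403.4  430.   249.8] shift [-551.8 -372.9   70.1] turn [-5.000e-02  4.000e-02  7.133e+01] t 0.15 F [-0.7  0.1  0.5]
```

{"op": "play_rows", "data": {"increments": [[[-552,-373,40],[0,0,71.3],1],[[-552,-373,40],[0,0,71.3],1],[[-552,-373,40],[0,0,71.3],1],[[-552,-373,40],[0,0,71.3],1],[[-552,-373,40],[0,0,71.3],1],[[-552,-373,40],[0,0,71.3],1],[[-552,-373,40],[0,0,71.3],1],[[-552,-373,40],[0,0,71.3],1],[[-552,-373,40],[0,0,71.3],1],[[-552,-373,40],[0,0,71.3],1],[[-552,-373,40],[0,0,71.3],1],[[-552,-373,40],[0,0,71.3],1],[[-552,-373,40],[0,0,71.3],1],[[-552,-373,40],[0,0,71.3],1],[[-552,-373,70],[0,0,71.3],1],[[-552,-373,70],[0,0,71.3],1],[[-552,-373,70],[0,0,71.3],1],[[-552,-373,70],[0,0,71.3],1]]}}

```text
time: 1.95
ee_pos: [0.5762, -0.0639, 0.1817]
tcp_rot: [179.9, -0.0, 84.6]
wrist_force: [0.3, -0.1, 0.6]
opening: -0.0002
grasp_force: 0.0
```

```bash
python3 - <<'E'
from h import *
to(0,-100,108)
b,d=camera("wrist"); C=cam("wrist"); save("w1",b); P=cloud(C,d)
Q=P[(P[...,2]>.098)&(P[...,2]<.110)]; 
B=(Q-O)@np.stack([BX,BY],1)*1e3
k=(abs(B[:,0])<70)&(B[:,1]>-80)&(B[:,1]<-30)
print(k.sum(),B[k].min(0),B[k].max(0),np.median(Q[k][:,2]),cv2.minAreaRect(B[k].astype(np.float32)))
E
```

```text
now [  0.2 -99.3 181.7] shift [-0.7 -0.3 73.7] turn [ 0.08 -0.    0.09] t 1.95 F [ 0.3 -0.1  0.6]
4010 [-55.09969165 -65.87656566] [ 44.81121727 -53.25640488] 0.10304963937370264 ((-5.144680023193359, -59.777732849121094), (99.93948364257812, 12.38154411315918), 0.47589313983917236)
```

View pics/w1.png

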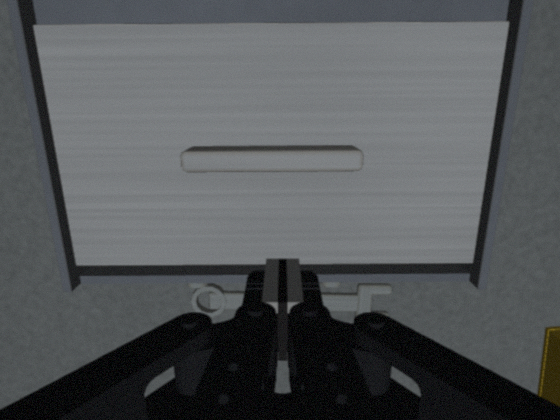

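{"op": "play_rows", "data": {"increments": [[[0,-5,40],[0,0,0],1],[[0,-5,74],[0,0,0],1],[[0,-5,74],[0,0,0],1],[[5,-5,74],[0,0,0],1],[[12,-5,74],[0,0,0],1],[[18,-5,74],[0,0,0],1],[[24,-5,74],[0,0,0],1],[[30,-5,74],[0,0,0],1],[[38,-5,74],[0,0,0],1],[[46,-5,74],[0,0,0],1],[[54,-5,74],[0,0,0],1],[[62,-5,74],[0,0,0],1],[[70,-5,74],[0,0,0],1],[[78,-5,74],[0,0,0],1],[[86,-5,74],[0,0,0],1],[[94,-5,74],[0,0,0],1],[[102,-5,74],[0,0,0],1],[[110,-5,74],[0,0,0],1]]}}

```text
time: 3.8
ee_pos: [0.5815, 0.0461, 0.1061]
tcp_rot: [-180.0, 0.0, 84.5]
wrist_force: [-2.1, -2.1, 0.7]
opening: -0.0002
grasp_force: 1.4
```

```bash
python3 - <<'E'
from h import *
to(-5,56,108)
b,d=camera("scene"); save("s2",cv2.resize(b[120:320,180:440],(780,600),interpolation=cv2.INTER_CUBIC))
E
```

```text
now [ -5.1  10.7 106.1] shift [45.3  0.1 -1.9] turn [-0.03  0.    0.04] t 3.8 F [-2.1 -2.1  0.7]
```

View pics/s2.png

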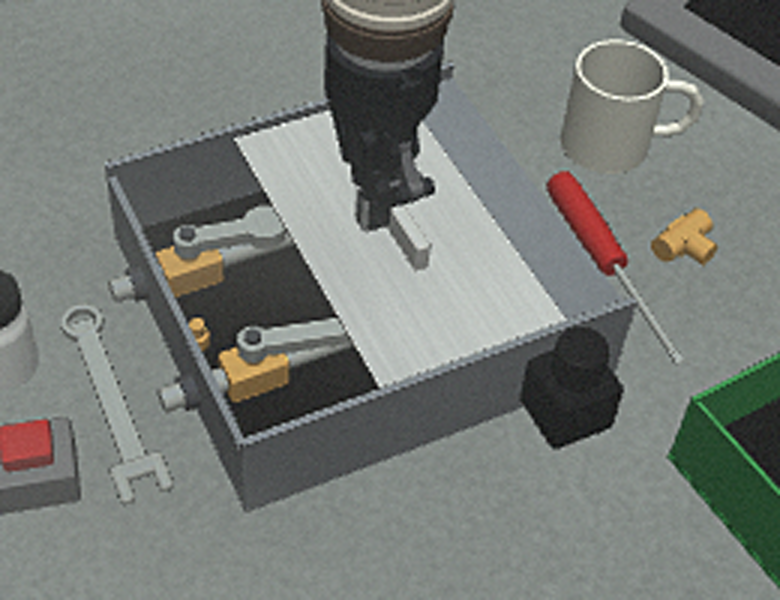

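The crop shows the cover about 2/3 open. The disc-ended handle is the far one, at box x=-65 (pivot at (187,238), disc at (262,222)). The plain lever is at x=45.

{"op": "play_rows", "data": {"increments": [[[6,0,0],[0,0,0],1],[[12,0,0],[0,0,0],1],[[18,0,0],[0,0,0],1],[[24,0,0],[0,0,0],1],[[29,0,0],[0,0,0],1],[[33,0,0],[0,0,0],1],[[36,0,0],[0,0,0],1],[[36,0,0],[0,0,0],1]]}}

```text
time: 4.65
ee_pos: [0.5853, 0.0819, 0.1063]
tcp_rot: [180.0, -0.0, 84.6]
wrist_force: [0.4, -0.8, 0.2]
opening: 0.0
grasp_force: 0.0
```

{"op": "play_rows", "data": {"increments": [[[1,0,0],[0,0,0],1],[[2,0,0],[0,0,0],1],[[3,0,0],[0,0,0],1],[[4,0,0],[0,0,0],1],[[4,0,0],[0,0,0],1]]}}

```text
time: 5.15
ee_pos: [0.5856, 0.0854, 0.1064]
tcp_rot: [180.0, -0.0, 84.5]
wrist_force: [0.8, -1.8, 0.0]
opening: 0.0004
grasp_force: 1.0
```

{"op": "play_rows", "data": {"increments": [[[1,0,0],[0,0,0],1],[[2,0,0],[0,0,0],1],[[3,0,0],[0,0,0],1],[[3,0,0],[0,0,0],1]]}}

```text
time: 5.55
ee_pos: [0.5858, 0.0885, 0.1064]
tcp_rot: [180.0, -0.0, 84.5]
wrist_force: [0.4, -1.7, 0.0]
opening: -0.0004
grasp_force: 0.8
```

{"op": "play_rows", "data": {"increments": [[[1,0,0],[0,0,0],1],[[2,0,0],[0,0,0],1],[[3,0,0],[0,0,0],1],[[3,0,0],[0,0,0],1]]}}

```text
time: 5.95
ee_pos: [0.5859, 0.09, 0.1063]
tcp_rot: [180.0, 0.2, 84.5]
wrist_force: [-0.5, -9.4, 1.3]
opening: 0.0
grasp_force: 5.1
```

{"op": "play_rows", "data": {"increments": [[[1,0,0],[0,0,0],1],[[2,0,0],[0,0,0],1],[[3,0,0],[0,0,0],1],[[3,0,0],[0,0,0],1]]}}

```text
time: 6.35
ee_pos: [0.5859, 0.0904, 0.1064]
tcp_rot: [180.0, 0.4, 84.4]
wrist_force: [-1.9, -24.5, 3.8]
opening: 0.0002
grasp_force: 12.0
```

{"op": "play_rows", "data": {"increments": [[[-10,0,0],[0,0,0],1],[[-30,0,0],[0,0,0],1],[[-30,0,0],[0,0,0],1],[[-60,0,-50],[0,0,0],1],[[-100,0,-80],[0,0,0],1],[[-150,0,-80],[0,0,0],1],[[-205,0,-80],[0,0,0],1],[[-205,0,-80],[0,0,0],1],[[-205,0,-80],[0,0,0],1]]}}

```text
time: 7.25
ee_pos: [0.5666, -0.1109, 0.1862]
tcp_rot: [-180.0, -0.0, 84.4]
wrist_force: [0.1, 0.4, -0.3]
opening: -0.0
grasp_force: 0.0
```

```bash
sed -i 's/O=np.array(\[.5855,.035,0\])/O=np.array([.5805,.0355,0])/' h.py; python3 - <<'E'
from h import *
to(-65,-108,180)
b,d=camera("wrist"); C=cam("wrist"); save("w2",cv2.resize(b,(800,600),interpolation=cv2.INTER_CUBIC)); np.savez("w2.npz",d=d,b=b)
np.save("C2.npy",np.array([C],dtype=object),allow_pickle=True)
P=cloud(C,d); B=(P-O)@np.stack([BX,BY,[0,0,1]],1)*1e3
k=(B[...,2]>98)&(B[...,2]<110)&(abs(B[...,0])<70)&(B[...,1]>20)&(B[...,1]<110)
print(k.sum(), k.sum() and cv2.minAreaRect(B[k][:,:2].astype(np.float32)))
# lever tops
k=(B[...,2]>56)&(B[...,2]<64)&(abs(B[...,0])<125)&(B[...,1]>-140)&(B[...,1]<-2)
for s in(B[...,0]<-10,B[...,0]>-10):
    q=B[k&s]; print(len(q), q.min(0),q.max(0), cv2.minAreaRect(q[:,:2].astype(np.float32)))
E
```

```text
now [   0.2 -147.   186.2] shift [ 38.9 -65.2   6.2] turn [-0.01 -0.04 -0.12] t 7.25 F [ 0.1  0.4 -0.3]
0 0
4593 [ -75.79974937 -120.94958435   56.00359946] [-39.26555579 -33.7995695   63.99435927] ((-57.38605499267578, -77.557373046875), (87.44149780273438, 33.45917892456055), 86.965576171875)
3726 [  33.885775   -111.98519419   56.03357262] [ 68.03171879 -24.78393396  63.99260115] ((52.916202545166016, -69.06120300292969), (87.8621826171875, 21.8897762298584), 75.82241821289062)
```

View pics/w2.png

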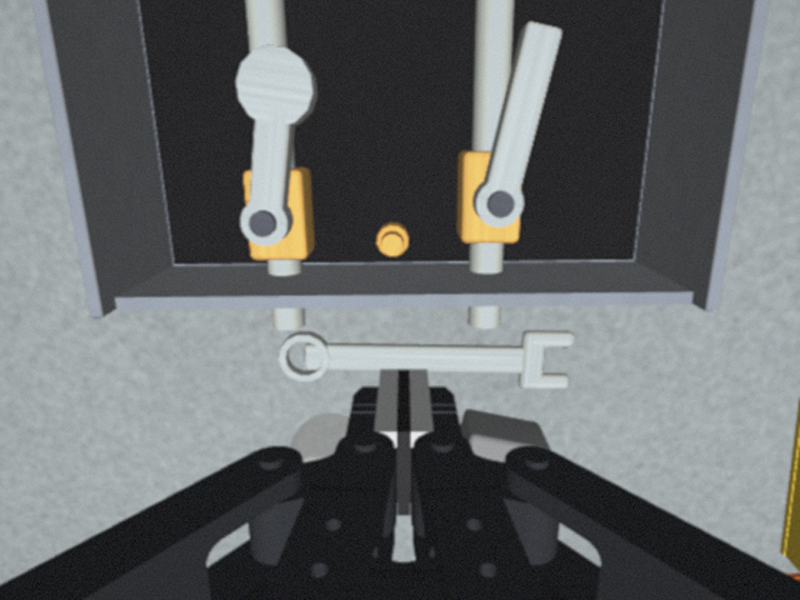

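The wrist view shows the pivot of the disc handle at (264,221) and its disc at (276,86). The plain lever runs from (500,204) to (542,30), and the plug is at (393,239).

```bash
python3 - <<'E'
from h import *
C=cam("wrist")
for n,u,v,z in(("piv",264,221,.062),("disc",276,86,.06),("ppiv",500,204,.062),("pend",542,30,.06),("plug",393,239,.03),("wallL",110,305,.072),("wallR",700,300,.072)): print(n,w2b(at_z(C,u*.7,v*.7,z)).round(1))
E
```

```text
piv [ -64.1 -109.1   62. ]
disc [-55.  -50.7  60. ]
ppiv [  44.6 -101.4   62. ]
pend [ 59.  -28.7  60. ]
plug [  -5.1 -123.2   30. ]
wallL [-135.9 -146.6   72. ]
wallR [ 137.6 -144.4   72. ]
```

{"op": "play_rows", "data": {"increments": [[[35,-45,0],[0,0,4],1],[[70,-91,0],[0,0,8.6],1],[[70,-91,0],[0,0,8.6],1],[[70,-91,0],[0,0,8.6],1],[[70,-91,35],[0,0,8.6],1],[[70,-91,65],[0,0,8.6],1],[[70,-91,90],[0,0,8.6],1],[[70,-91,105],[0,0,8.6],1],[[70,-91,115],[0,0,8.6],1],[[70,-91,121],[0,0,8.6],1],[[70,-91,121],[0,0,8.6],1]]}}

```text
time: 8.4
ee_pos: [0.483, -0.0314, 0.0652]
tcp_rot: [-180.0, 0.0, 75.9]
wrist_force: [0.4, 0.3, -0.1]
opening: 0.0001
grasp_force: 0.0
```

```bash
python3 - <<'E'
from h import *
b,d=camera("side"); s,_=camera("scene"); save("s3",cv2.resize(np.hstack([b[:, :],s]),(800,300)))
to(-90.5,-76.7,64,90-8.6)
p,Rt,o=pose()
for d,th in [(24,8.6),(22,8.6)]+[(22,t) for t in range(14,91,6)]+[(22,90)]:
    t=np.radians(th); x=-64+28*np.sin(t)-d*np.cos(t); y=-109+28*np.cos(t)+d*np.sin(t)
    print(th,((b2w(x,y,64)-p)@Rt*1e3).round(0),round(th-8.6,1))
E
```

```text
now [-90.2 -76.   66.2] shift [-0.7 -0.1  2.2] turn [ 0.07 -0.01  0.04] t 8.5 F [-0.1 -0.2  0.5]
8.6 [-1.  7.  2.] 0.0
8.6 [-1.  9.  2.] 0.0
14 [ 1. 12.  2.] 5.4
20 [ 3. 15.  2.] 11.4
26 [ 5. 18.  2.] 17.4
32 [ 6. 22.  2.] 23.4
38 [ 6. 25.  2.] 29.4
44 [ 7. 29.  2.] 35.4
50 [ 7. 33.  2.] 41.4
56 [ 6. 37.  2.] 47.4
62 [ 6. 40.  2.] 53.4
68 [ 4. 44.  2.] 59.4
74 [ 3. 47.  2.] 65.4
80 [ 1. 50.  2.] 71.4
86 [-1. 53.  2.] 77.4
90 [-3. 55.  2.] 81.4
```

View pics/s3.png

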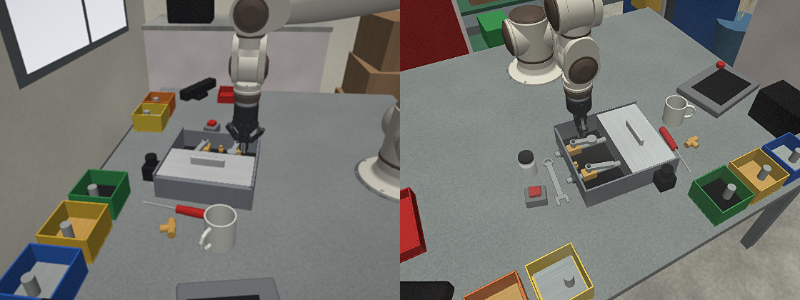

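The side and scene views show the fingers inside the bay on the far side of the disc lever. They are clear of the walls, and the cover is open.

{"op": "play_rows", "data": {"increments": [[[-1,4,2],[0,0,0],1],[[-1,7,2],[0,0,0],1],[[-1,9,2],[0,0,0],1],[[1,12,2],[0,0,5.4],1],[[3,15,2],[0,0,11.4],1],[[5,18,2],[0,0,17.4],1],[[6,22,2],[0,0,23.4],1],[[6,25,2],[0,0,29.4],1],[[7,29,2],[0,0,35.4],1],[[7,33,2],[0,0,41.4],1],[[6,37,2],[0,0,47.4],1],[[6,37,2],[0,0,47.4],1]]}}

```text
time: 9.7
ee_pos: [0.5204, -0.0345, 0.0632]
tcp_rot: [-180.0, -0.0, 28.5]
wrist_force: [-0.3, 2.8, 0.4]
opening: -0.0
grasp_force: 0.8
```

```bash
python3 - <<'E'
from h import *
to(-64,-109,64,90-56)
s,_=camera("scene"); save("s4",cv2.resize(s[140:320,170:410],(800,600),interpolation=cv2.INTER_CUBIC))
p,Rt,o=pose()
for d,th in [(22,t) for t in range(62,91,6)]+[(22,90),(20,90),(18,90),(16,90),(14,90)]:
    t=np.radians(th); x=-64+28*np.sin(t)-d*np.cos(t); y=-109+28*np.cos(t)+d*np.sin(t)
    print(th,((b2w(x,y,64)-p)@Rt*1e3).round(0),round(th-56,1))
E
```

```text
now [-53.1 -75.4  63.2] shift [-27.8  21.8  -0.8] turn [-0.04 -0.   -0.04] t 9.7 F [-0.3  2.8  0.4]
62 [ 2.  3. -1.] 6
68 [ 4.  6. -1.] 12
74 [ 6. 10. -1.] 18
80 [ 7. 13. -1.] 24
86 [ 7. 17. -1.] 30
90 [ 8. 19. -1.] 34
90 [ 7. 21. -1.] 34
90 [ 5. 23. -1.] 34
90 [ 4. 24. -1.] 34
90 [ 3. 26. -1.] 34
```

View pics/s4.png

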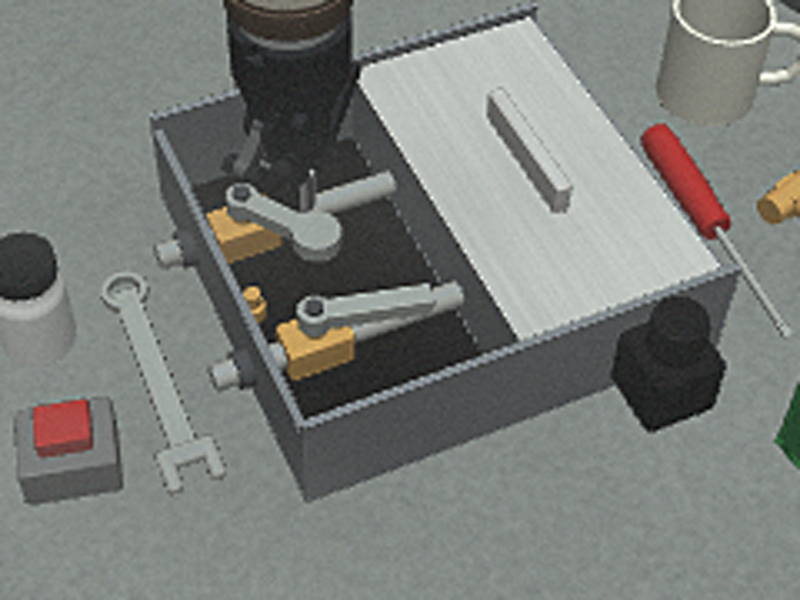

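The marked lever, running from (238,195) to (317,233), has turned partway. The plain lever and the plug are undisturbed, and the cover is open. I'll carry on to the stop.

{"op": "play_rows", "data": {"increments": [[[2,3,0],[0,0,6],1],[[4,6,0],[0,0,12],1],[[6,10,0],[0,0,18],1],[[7,13,0],[0,0,24],1],[[7,17,0],[0,0,30],1],[[8,19,0],[0,0,34],1],[[8,19,0],[0,0,34],1]]}}

```text
time: 10.45
ee_pos: [0.5365, -0.0496, 0.0634]
tcp_rot: [-179.9, -0.1, -5.1]
wrist_force: [2.2, 3.2, -0.5]
opening: 0.0001
grasp_force: 1.4
```

{"op": "play_rows", "data": {"increments": [[[0,1,0],[0,0,0],1],[[0,2,0],[0,0,0],1],[[0,3,0],[0,0,0],1],[[0,3,0],[0,0,0],1]]}}

```text
time: 10.85
ee_pos: [0.5364, -0.0504, 0.0635]
tcp_rot: [-179.6, -0.1, -5.0]
wrist_force: [4.7, 15.6, -1.3]
opening: -0.0003
grasp_force: 7.8
```

{"op": "play_rows", "data": {"increments": [[[0,1,0],[0,0,0],1],[[0,2,0],[0,0,0],1],[[0,2,0],[0,0,0],1]]}}

```text
time: 11.15
ee_pos: [0.5363, -0.0507, 0.0635]
tcp_rot: [-179.4, -0.1, -5.0]
wrist_force: [5.2, 24.5, -1.6]
opening: 0.0
grasp_force: 12.6
```

{"op": "play_rows", "data": {"increments": [[[0,-8,0],[0,0,0],1],[[0,-20,0],[0,0,0],1],[[0,-20,0],[0,0,0],1],[[0,-20,-40],[0,0,0],1],[[0,-20,-90],[0,0,0],1],[[0,-20,-130],[0,0,0],1],[[-50,-20,-160],[0,0,0],1],[[-100,-20,-160],[0,0,0],1],[[-150,-20,-160],[0,0,0],1],[[-150,-20,-160],[0,0,0],1]]}}

```text
time: 12.15
ee_pos: [0.3837, -0.0304, 0.2244]
tcp_rot: [-179.6, -0.1, -4.7]
wrist_force: [1.9, -0.2, 0.1]
opening: 0.0001
grasp_force: 0.0
```

```bash
python3 - <<'E'
from h import *
to(0,0,200)
s,_=camera("scene"); C=cam("scene"); save("s5",cv2.resize(s[140:320,170:410],(800,600),interpolation=cv2.INTER_CUBIC))
for n,x,y,z in(("piv",-64,-109,60),("end",-4,-109,60),("tabtop",0,73,104),("ppiv",45,-104,60)):
    f,cx,cy,Rw,o=C; c=Rw.T@(b2w(x,y,z)-o); print(n,((np.array([cx+f*c[0]/c[2],cy+f*c[1]/c[2]])-[170,140])/.3).round())
E
```

```text
now [-189.6  -84.4  224.4] shift [190.7 -81.6  25.2] turn [ -0.29  -0.4  -89.22] t 12.15 F [ 1.9 -0.2  0.1]
piv [244. 192.]
end [275. 255.]
tabtop [531. 134.]
ppiv [311. 307.]
```

View pics/s5.png

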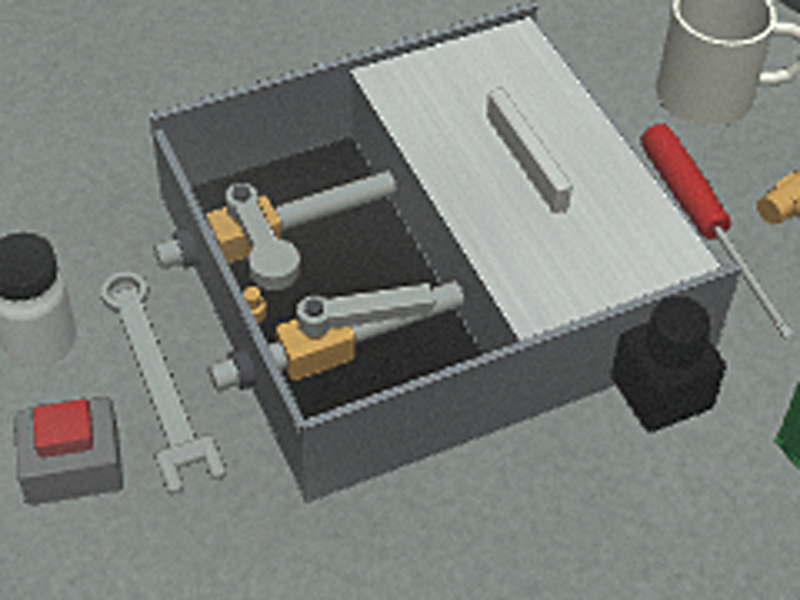

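The disc is at about (273,258), against (275,255) predicted for shut. The cover is fully open, and the plain lever and the plug have not moved. I'll hand it in.

```bash
python3 -c "
from h import *
print(workorder.job_done())"
```

```text
the job is handed in; nothing more can be done
None
```

The cover is pushed open to its stop and the disc-ended handle is turned clockwise to its stop, so that valve is shut; the final picture shows the plain handle and the loose items I could see where they were, and the job is handed in.

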